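# Unlock the specimen case with its T-key

## Robot

A 6-joint arm with a two-finger parallel gripper is mounted at the origin on the work surface. World frame = base frame: x ahead of the robot, y to its left, z up, the work surface at z = 0. Lengths are in mm, angles in rad, forces in N, time in s.
With the tool pointing down it reaches from about 350 to 775 mm from the base axis. Payload 7.3 kg.
Tool frame: the origin (TCP) lies at the very end of the fingers, on their centre line; the grasp point (between the pads) lies grip_point_offset behind it (grip_point_offset is the distance from the TCP to the grasp point, in mm); x points along the fingers, z is the direction in which the jaws open and shut, and the axes are right-handed (so a half turn about x gives the same grasp; the last joint's range is limited). The gripper opens to 92 mm and grips with 3 to 60 N. Pads are 19 mm wide; open, the fingers measure 130 mm over their backs; the gripper's body (75 mm by 190 mm) begins 47 mm behind the grasp point.
Start: joints at [-1.429, 0.342, 1.524, -0, 1.275, -0.146], TCP at [149.04, -503.42, 226.741] pointing down, gripper open.
Joint ranges: [-2.53, 2.53], [-0.77, 2.02], [0.04, 2.7], [-1, 4.14], [0.28, 2.66], [-3.11, 3.11]. Speed limits (rad/s): [2.57, 2.57, 3.14, 3.14, 3.14, 3.14].

## Interface

Orientations are given as [roll, pitch, yaw] about the fixed x, y, z axes, in that order (R = Rz(yaw) Ry(pitch) Rx(roll)).
In Python, from plant import * gives the robot as it stands.
- The arm moves only by the tool send_rows, never from a script. Its argument "series" is text: rows parted by semicolons, each of 5 numbers parted by spaces: the gripper's target within -1 to 1 (fully open at 1, half-way at 0, shut at -1), then the shift along the tool's x, y, z in units of 30 mm (1.0 is 30 mm), then the turn about the tool's x in units of 5 degrees (1.0 is 5 degrees). A call has 1 to 8 rows; each row is the pose to reach, as a shift and turn from the pose commanded when the call began, along the tool's axes at that moment; what a row does not reach only later rows make up. A row lasts 1/8 s, in which the tool goes at most 62.5 mm and 10.7 degrees, less where a joint would pass 70% of its speed; a pose out of reach is approached as far as the arm can. A call with a gripper value outside its range is refused whole. The fingers move at their own pace and stop on an object; the grip force is fixed at half the most. Time passes only in rows, so rows that repeat a pose let the fingers close. It gives the time, the measured TCP pose, the force and the opening at its end, in the units of the state.
- get_obs(): the state, without advancing time (a new reading comes with each control period).
- capture(name): name is "scene" or "top" or "wrist"; returns a dict with "pixels" (400x640x3 uint8, red, green, blue), "mtx" (3x3 intrinsics, pixels), "R" (3x3) and "t" (3): a world point X has camera coordinates R X + t. Camera axes: x right, y down, z forward; pixel columns grow to the right and rows downward; lengths in mm; the calibration is good to about 2 mm. A picture is of the moment at which its call begins. There is no depth.
- close_job(): hands the job in, once; it reports no verdict.
Trained networks look in a picture, given as the dict that the camera call returned (one of the last four; its "shot" number tells which), for a name from the list of things; names that differ only in an ending like _2 or _b are one class to them, and where a whole thing is asked for, a point or a joint stands for the part that bears it (a point fixed in the world has none). Each returns a list of dicts, best first, with "score" (0 to 1); they miss things now and then, are a little off and sometimes report something else, mostly with a low value. They report only what shows in the picture. A call takes as long as a camera call. They do not tell look-alikes from the thing itself.
- cut_out(picture, thing): "pixels" (400x640 bool, what is visible of it).
- place_of(picture, thing): "point" ([x, y, z] in mm, in world coordinates, good to about 4 mm: a listed point, or the origin of a listed thing).
The state is a dict: "time": time; "joint_positions": joint angles; "dq": joint speeds; "tau": joint torques, N m; "tool_pos": TCP position; "tcp_rot": TCP orientation; "contact_force": force on the tool from outside, world axes, zero at the start; "moment": the same for the moment, N m; "grip_width": finger opening in mm.
Only numpy, scipy, OpenCV 4.12 (cv2) and the standard library are available. Lean on these libraries where they do the work, as an engineer would, in place of code of your own. Each camera call takes 0.05 s, during which the arm holds its last target.

## Task

Unlock the glazed specimen case: take the T-key from its wooden stand, set it upright in the lock on the lid, turn it while pressing until the blade drops fully home in the slot, then turn it counter-clockwise (seen from above) as far as the open stop. Let go and leave the key standing fully home in the lock, and leave the other things on the table where they are.

Things in the scene. Friction and masses are not known exactly. Their poses are not given: they have to be found in the camera images.
- key_bow (a point): Centre of the bow (handle) of the upright loose T-key, about 0.15 kg, 84 mm high: a black flat plate 50 mm long (x), 12 mm thick (y), 28 mm high (z). Below it a round steel shank, 20 mm diameter, 48 mm long, then the flat blade. The bow's centre is 70 mm above the blade's tip. The key is the same after a half turn. Pads closed across the 12 mm hold it well.
- key_tip (a point): Centre of the flat underside of the key's blade, same axes as key_bow. The blade is 18 mm wide along x (in line with the bow), 7 mm thick along y and 8 mm high.
- stand_hole (a point): Centre of the hole's mouth in the fixed wooden key stand, a block 64 x 64 x 40 mm high, left or right of the case. The hole is round, 23 mm wide, 30 mm deep; the key stands in it, tip on the bottom, and must be lifted more than 30 mm to come out.
- case: The fixed specimen case: a wooden box 280 mm wide (y), 220 mm deep (x), 80 mm high with a clear lid in an aluminium frame, stones in card trays inside; origin at the centre of its underside. Its front (-x side) faces the robot, turned by up to 0.25 rad. A 40 x 40 mm steel lock plate stands 12 mm above the lid, its centre 50 mm behind the front edge, half-way along it.
- lock_mouth (a point): Centre of the lock's round mouth, level with the top of the lock plate (92 mm above the table); z up, x to the case's back. A cone 34 mm wide narrows in 7 mm to a round bore of 21.8 mm that guides the shank; the slotted barrel's face is 26 mm below the mouth. With the blade across the slot the key's tip is 26 mm below the mouth; fully home 34 mm, the shank's shoulder on the barrel.
- slot (a point): Centre of the upper face of the brass lock barrel, at the bottom of the bore. Its x axis runs along the slot, 9 mm wide, 9 mm deep, right across the barrel; the same after a half turn. With the barrel turns the flat steel locking tongue seen under the clear lid, in line with the slot.
- lock_barrel (a joint): Angle of the lock barrel, rad: 0 is the locked stop (slot along x of lock_mouth, tongue to the front under its keeper), growing counter-clockwise seen from above to 1.571, the open stop (slot and tongue parallel to the front edge). It starts locked, between 0.1 and 0.45. Friction of about 0.12 N m holds it where it is left; the blade has about 0.1 rad of play in the slot either way.
- tray_a: Loose card tray 85 x 85 x 22 mm with a brown stone and a label, together 45 mm high; origin at the centre of its underside. A bystander; stands on the side of the case where the key stand is not.
- tray_b: Loose card tray 80 x 80 x 22 mm with a grey stone and a label, 45 mm high; origin at the centre of its underside. A bystander.
- caliper: Steel caliper lying flat, 150 x 45 x 13 mm; origin under the middle of its beam. A bystander.
- loupe: Hand loupe lying flat, a lens ring 54 mm wide with a black handle, 10 mm high, 115 mm long along x; origin under the lens centre. A bystander.
- pencil: Pencil lying flat along x, 165 mm long, 7 mm thick; origin under its middle. A bystander.
- mouse: Beige computer mouse, 105 x 60 x 33 mm; origin at the centre of its underside. A bystander.
There are look-alikes about, which are no part of the job. What is shaped like the part that bears key_bow but pink or turquoise is not meant.

How it is judged (in metres and radians):
On the way, in this order (a step that is already met when the one before it is completed fails the run):
1. the key stands in the lock, its blade dropped fully home in the slot (z of key_tip in the frame of lock_mouth below -0.0315 m and horizontal distance between key_tip and lock_mouth below 0.005 m and angle between key_tip's own z axis and vertical below 0.2 rad), for 0.1 s.
2. the key, fully home, has turned the lock barrel to its open stop (value of joint lock_barrel above 1.42 rad and z of key_tip in the frame of lock_mouth below -0.0315 m), for 0.1 s.
At the end, for the whole second after the job is handed in: The lock barrel is turned to its open stop (past 1.42 of 1.571 rad), and the key, let go, stands in the lock fully home: its tip at least 31.5 mm below the mouth (34 mm is home), within 5 mm of the lock's axis and upright within 0.2 rad (all of step 2 and horizontal distance between key_tip and lock_mouth below 0.005 m and angle between key_tip's own z axis and vertical below 0.2 rad); the robot touches nothing.
It fails at once if another thing on the table (tray, caliper, loupe, pencil, mouse) is pushed more than 30 mm from its place (distance of any of tray_a, tray_b, caliper, loupe, pencil, mouse from where it was at the start of the episode above 0.03 m).
It also fails if it takes over 58 s, if anything falls off the work surface, if the arm or the gripper's body presses on something with over 40 N, if the wrist force passes 120 N, or if a joint passes its speed limit or range.

## Working session

There is one attempt and no reset: what is moved stays moved. The work goes in short steps, Python scripts to look and compute and a tool call to move; the robot and the scene stay as the last step left them, time stands still between calls to the robot, and variables do not carry over. Pictures are saved under pics/ and viewed, and the job is handed in when it is done.

Besides the shell and the picture viewer there is one more tool, called after "Emit:" as a command line: name --argument value ..., lists and objects as JSON in quotes. send_rows: Moves the arm, as the interface text tells. Its arguments: {"type":"object","properties":{"series":{"type":"string"}},"required":["series"]}

```bash
mkdir -p pics; ls; python3 - <<'E'
from plant import *
import cv2,pickle
o=get_obs();print(o)
try: print(grip_point_offset)
except Exception as e: print(e)
for n in ("scene","top","wrist"):
    p=capture(n);cv2.imwrite(f"pics/{n}0.png",p["pixels"][:,:,::-1]);pickle.dump(p,open(f"{n}0.pkl","wb"))
    print(n,p["mtx"].tolist(),p["R"].tolist(),p["t"].tolist())
    for t in ("key_bow","key_tip","stand_hole","lock_mouth","slot","case"):
        try: print(n,t,[(round(d["score"],2),[round(float(v),1) for v in d["point"]]) for d in place_of(p,t)])
        except Exception as e: print(t,e)
E
```

```text
pics
{'time': 0.0, 'joint_positions': array([-1.42901469e+00,  3.42730508e-01,  1.52504711e+00, -5.17628239e-06,
        1.27539808e+00, -1.46039612e-01]), 'dq': array([ 6.84923976e-06,  9.57297984e-05, -7.56547381e-04,  8.02126149e-05,
       -2.10295650e-03,  2.97835561e-05]), 'tau': array([ 1.78621565e-03, -4.31232941e+01, -2.44221264e+01,  7.19072367e-02,
        5.60838764e-02, -1.15665039e-04]), 'tool_pos': array([ 148.96812541, -502.98200994,  226.03042555]), 'tcp_rot': array([2.99867971, 1.56921327, 1.71570614]), 'contact_force': array([ 0.27007465, -0.50710378, -0.25392479]), 'moment': array([ 0.01734295, -0.01922696,  0.04187682]), 'grip_width': 92.18697323851676}
18.8
scene [[479.6769229273896, 0.0, 313.6660796741771], [0.0, 479.6769229273896, 196.92216065389613], [0.0, 0.0, 1.0]] [[-0.8359754759677983, 0.5484496178750387, -0.018655300403290328], [0.41728552549722076, 0.6132353244108387, -0.6706826575253321], [-0.3563955580403903, -0.5684588406801828, -0.7415097792083534]] [417.6749737310647, -207.5014732462414, 1725.0930624882776]
scene key_bow [(0.61, [491.0, 250.3, 68.6
[... 1021 characters left out ...]
 [481.8, 350.6, 9.2])]
top stand_hole [(0.9, [487.1, 349.5, 44.3])]
top lock_mouth [(0.84, [529.9, -26.3, 89.2]), (0.24, [446.0, -316.3, -0.3])]
top slot [(0.45, [530.0, -22.4, 62.0])]
top case [(0.7, [588.9, -26.7, -4.4])]
wrist [[351.08673893546853, 0.0, 318.77873686416655], [0.0, 351.08673893546853, 196.6793291681771], [0.0, 0.0, 1.0]] [[0.28327435913542337, -0.9590388678794582, -0.000295555246790525], [-0.9163436907786576, -0.2707542519050951, 0.29496843126928424], [-0.2829662132244154, -0.08328616314731459, -0.9555069529844541]] [-525.209622790907, -36.51632405224319, 391.0174866449839]
wrist key_bow []
wrist key_tip []
wrist stand_hole []
wrist lock_mouth []
wrist slot []
wrist case []
```

View pics/scene0.png

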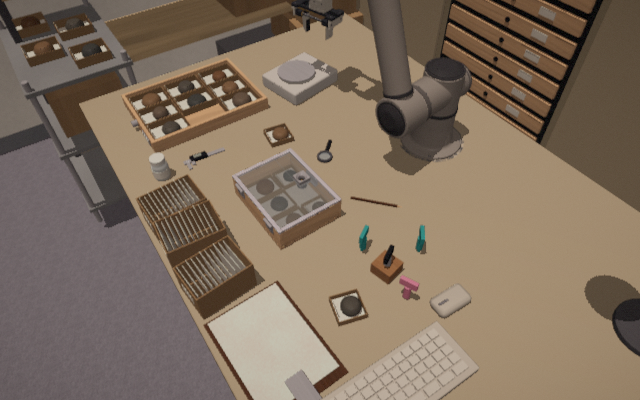

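View pics/top0.png

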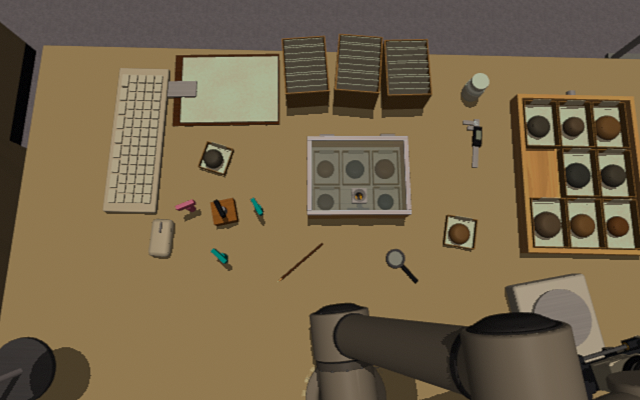

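```bash
python3 - <<'E'
import cv2,pickle,numpy as np
for n,X in (("top",(485,350,70)),("top",(530,-24,75)),("scene",(488,350,60)),("scene",(530,-24,75))):
    p=pickle.load(open(n+"0.pkl","rb"));c=p["R"]@np.array(X,float)+p["t"];u=(p["mtx"]@c)[:2]/c[2];print(n,X,u)
    x,y=map(int,u);im=p["pixels"][max(0,y-50):y+50,max(0,x-66):x+66,::-1]
    cv2.imwrite(f"pics/c_{n}_{X[1]}.png",cv2.resize(im,None,fx=6,fy=6,interpolation=cv2.INTER_CUBIC))
E
```

```text
top (485, 350, 70) [219.76076541 208.25498551]
top (530, -24, 75) [357.92614213 194.66747626]
scene (488, 350, 60) [387.23113734 259.47146966]
scene (530, -24, 75) [300.84010582 180.43495957]
```

View crops.

Candidates in the top picture are the black key in the stand (221,209), pink (186,206), turquoise (257,207) and turquoise (220,256). The black one in the wooden stand fits the description. I'll check it in a crop.

View pics/c_top_350.png

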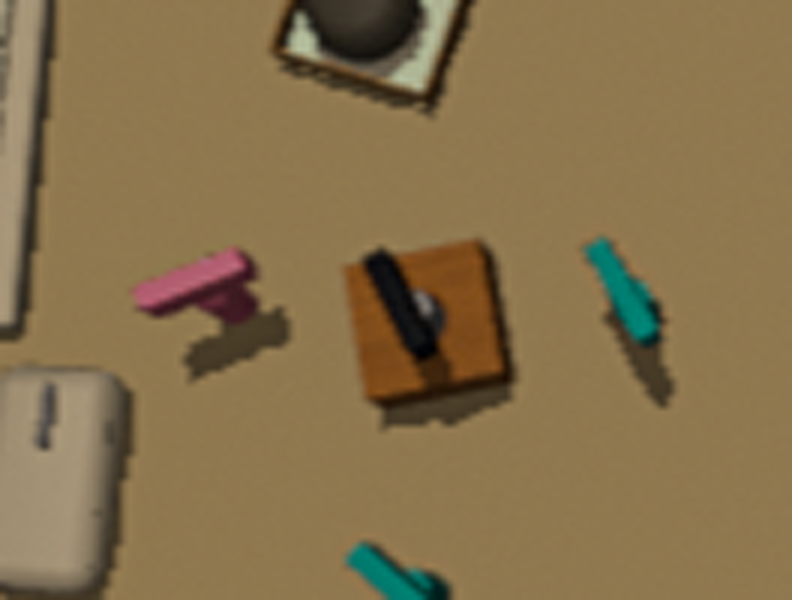

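View pics/c_top_-24.png

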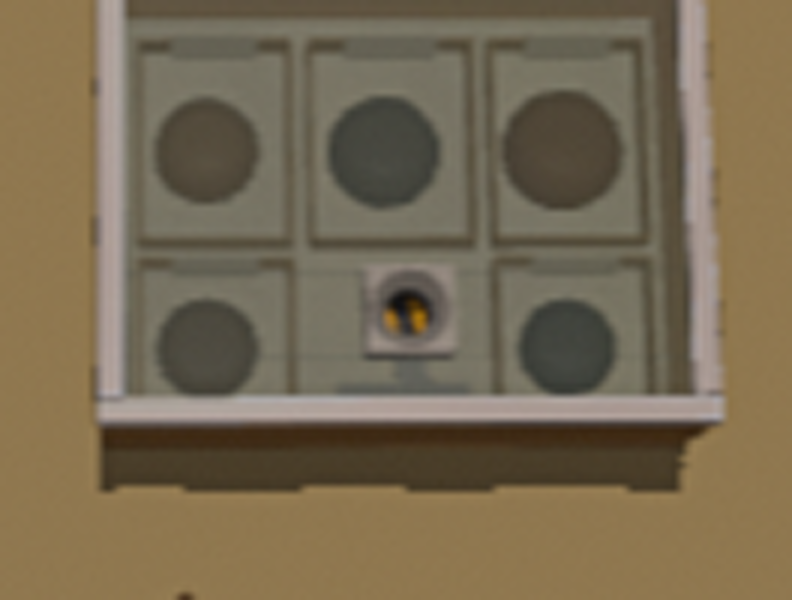

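```bash
cat > h.py <<'E'
from plant import *
import cv2,numpy as np,pickle
from scipy.spatial.transform import Rotation as Ro
def Rt(o): return Ro.from_euler('xyz',o["tcp_rot"]).as_matrix()
def ray(p,u,z):
    d=p["R"].T@np.linalg.inv(p["mtx"])@np.array([u[0],u[1],1.]); c=-p["R"].T@p["t"]
    return c+d*(z-c[2])/d[2]
def proj(p,X):
    c=p["R"]@np.array(X,float)+p["t"]; return (p["mtx"]@c)[:2]/c[2]
def jawyaw(o):
    z=Rt(o)[:,2]; return np.arctan2(z[1],z[0])
def toolshift(o,X):  # world target -> units in tool axes
    return (Rt(o).T@(np.array(X,float)-o["tool_pos"]))/30
def rect(p,m,z):
    pts=np.argwhere(m)[:,::-1]; 
    W=np.array([ray(p,u,z)[:2] for u in pts],np.float32)
    (c,s,a)=cv2.minAreaRect(W); a=np.radians(a)
    if s[0]<s[1]: a+=np.pi/2
    q=np.cov(W.T); w,v=np.linalg.eigh(q); a2=np.arctan2(v[1,1],v[0,1])
    return c,s,a%np.pi,a2%np.pi
E
python3 - <<'E'
from h import *
o=get_obs();print(o["time"],Rt(o).round(3).tolist(),"jaw",jawyaw(o))
p=pickle.load(open("top0.pkl","rb"))
for d in cut_out(p,"key_bow"): print("bow",d["score"],rect(p,d["pixels"],94))
for d in cut_out(p,"lock_mouth"): print("lock?",d["score"],rect(p,d["pixels"],92))
for d in cut_out(p,"case"): print("case",d["score"],rect(p,d["pixels"],80))
for u in ((97,408),(723,408)): print(ray(p,(357-66+u[0]/6,194-50+u[1]/6),80))
E
```

```text
1.05 [[0.0, 0.959, 0.284], [-0.0, 0.284, -0.959], [-1.0, -0.0, 0.0]] jaw -1.2830000230884082
bow 0.6 ((489.0730285644531, 247.94464111328125), (45.03990936279297, 14.199165344238281), np.float64(0.6768572381667156), np.float64(0.621025964607334))
bow 0.49 ((486.65118408203125, 436.746337890625), (29.596086502075195, 53.41799545288086), np.float64(1.5932916282426863), np.float64(1.6866204323859253))
bow 0.42 ((483.45416259765625, 343.88397216796875), (56.09892272949219, 22.163066864013672), np.float64(0.515551634890461), np.float64(0.5792856953393279))
bow 0.41 ((359.7597351074219, 337.6104431152344), (52.426849365234375, 20.38383674621582), np.float64(0.9194119581386799), np.float64(0.994589360389164))
lock? 0.7 ((579.0450439453125, -22.125335693359375), (235.27259826660156, 275.18707275390625), np.float64(1.5970803161108387), np.float64(1.650091338906312))
case 0.64 ((584.4180908203125, -21.918746948242188), (238.65660095214844, 280.9985046386719), np.float64(1.5975233787312546), np.float64(1.6446168570085542))
[478.524865   112.66663024  80.        ]
[ 484.78525037 -167.7967428    80.        ]
```

```bash
python3 - <<'E'
from h import *
o=get_obs()
o["tool_pos"]=np.array([149.04,-503.42,226.741])
print(toolshift(o,(480,-120,230)),toolshift(o,(470,330,200)))
E
```

```text
[-0.10940024 14.2061641  -9.12333265] [  0.88939466  18.14450207 -23.6010056 ]
```

Emit:
send_rows --series "1 -0.5 14.2 -9.1 0;1 -0.5 14.2 -9.1 0;1 -0.5 14.2 -9.1 0;1 -0.5 14.2 -9.1 0;1 -0.5 14.2 -9.1 0;1 -0.5 14.2 -9.1 0;1 -0.5 14.2 -9.1 0;1 -0.5 14.2 -9.1 0"

```text
time: 2.2
tool_pos: [477.2, -123.7, 241.9]
tcp_rot: [0.601, 1.57, -0.682]
contact_force: [1.1, -0.8, 0.7]
grip_width: 91.8
```

Emit:
send_rows --series "0.3 0.9 3.9 -14.4 -2.6;0.3 0.9 3.9 -14.4 -2.6;0.3 0.9 3.9 -14.4 -2.6;0.3 0.9 3.9 -14.4 -2.6;0.3 0.9 3.9 -14.4 -2.6;0.3 0.9 3.9 -14.4 -2.6;0.3 0.9 3.9 -14.4 -2.6;0.3 0.9 3.9 -14.4 -2.6"

```text
time: 3.2
tool_pos: [464.5, 325.4, 213.8]
tcp_rot: [-2.453, 1.57, 2.779]
contact_force: [-0.3, -0.2, -0.0]
grip_width: 59.8
```

```bash
cat > see.py <<'E'
import sys
from h import *
n,tag=sys.argv[1:3]
o=get_obs();print(o["time"],o["tool_pos"].round(1),"jaw",jawyaw(o).round(3),o["contact_force"].round(1),o["grip_width"].round(1),o["joint_positions"].round(2))
p=capture(n);pickle.dump(p,open(tag+".pkl","wb"));cv2.imwrite(f"pics/{tag}.png",p["pixels"][:,:,::-1])
for t in sys.argv[3:]:
    for d in place_of(p,t): print(t,round(d["score"],2),np.round(d["point"],1),"px",proj(p,d["point"]).round(0))
    if t=="key_bow":
        for d in cut_out(p,t): print("mask",round(d["score"],2),rect(p,d["pixels"],94))
E
python3 see.py wrist w1 key_bow stand_hole
```

```text
Traceback (most recent call last):
  File "see.py", line 4, in <module>
    o=get_obs();print(o["time"],o["tool_pos"].round(1),"jaw",jawyaw(o).round(3),o["contact_force"].round(1),o["grip_width"].round(1),o["joint_positions"].round(2))
                                                                                                            ^^^^^^^^^^^^^^^^^^^^^
AttributeError: 'float' object has no attribute 'round'
```

```bash
sed -i 's/o\["grip_width"\].round(1)/round(o["grip_width"],1)/; s/jawyaw(o).round(3)/round(float(jawyaw(o)),3)/' see.py
python3 see.py wrist w1 key_bow stand_hole
```

```text
3.2 [464.5 325.4 213.8] jaw -1.052 [-0.3 -0.2 -0. ] 59.8 [0.48 0.43 1.43 0.   1.29 1.53]
key_bow 0.87 [495.4 251.8  70.5] px [407. 193.]
key_bow 0.84 [359.3 338.5  73.3] px [252. 270.]
key_bow 0.72 [493.2 443.8  64.9] px [212.  84.]
key_bow 0.58 [485.9 348.5  82.6] px [307. 152.]
mask 0.93 ((497.4045715332031, 438.145751953125), (17.1348876953125, 52.752174377441406), np.float64(2.089329769999865), np.float64(2.003122080103778))
mask 0.87 ((385.2430419921875, 337.6029968261719), (55.15592956542969, 12.690361976623535), np.float64(0.5546354213896504), np.float64(0.48909345984930974))
mask 0.7 ((487.3684997558594, 347.71685791015625), (51.36311340332031, 16.655677795410156), np.float64(0.5011055505839215), np.float64(0.49017357987217736))
mask 0.68 ((494.0750732421875, 263.5179748535156), (52.32126998901367, 27.49224090576172), np.float64(0.5622325211627786), np.float64(0.763807807992221))
stand_hole 0.68 [485.3 352.5  37.9] px [305. 142.]
```

View pics/w1.png

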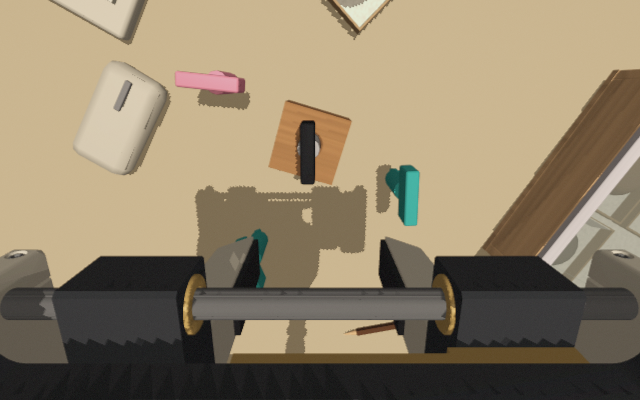

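```bash
python3 - <<'E'
from h import *
o=get_obs()
print(toolshift(o,(486.5,349,120)),toolshift(o,(486.5,349,69)))
E
```

```text
[ 3.14754552  1.06526151 -0.47403782] [ 4.84754499  1.06615338 -0.47503352]
```

Emit:
send_rows --series "0.3 1.5 1.0 -0.5 0;0.3 3.1 1.0 -0.5 0;0.3 3.1 1.0 -0.5 0;0.3 3.1 1.0 -0.5 0"

```text
time: 3.9
tool_pos: [485.6, 349.2, 123.6]
tcp_rot: [1.464, 1.568, 0.407]
contact_force: [0.4, -0.0, -0.3]
grip_width: 59.7
```

```bash
python3 see.py wrist w2 key_bow stand_hole
```

```text
3.9 [485.6 349.2 123.6] jaw -1.058 [ 0.4 -0.  -0.3] 59.7 [ 0.5   0.57  1.46 -0.    1.11  1.55]
key_bow 0.93 [484.5 347.5  83.9] px [320. 230.]
key_bow 0.86 [358.8 339.4  70.2] px [246. 366.]
key_bow 0.82 [494.3 442.6  65.7] px [192. 134.]
key_bow 0.43 [409.  520.5  -2.5] px [ 92. 168.]
mask 0.89 ((513.0850219726562, 282.44586181640625), (20.36484146118164, 35.069759368896484), np.float64(1.7801396802741074), np.float64(1.7819909776671345))
mask 0.81 ((488.9341125488281, 350.2072448730469), (54.86439514160156, 16.46575355529785), np.float64(0.5251669114271648), np.float64(0.5096010504251698))
mask 0.57 ((502.9808349609375, 439.4615478515625), (20.400001525878906, 52.497047424316406), np.float64(2.0374955005706754), np.float64(2.096472343422568))
mask 0.55 ((398.2614440917969, 352.2306823730469), (38.91916275024414, 17.031354904174805), np.float64(0.17595040933438444), np.float64(3.0813985722656407))
stand_hole 0.68 [485.  349.4  39.2] px [318. 205.]
```

View pics/w2.png

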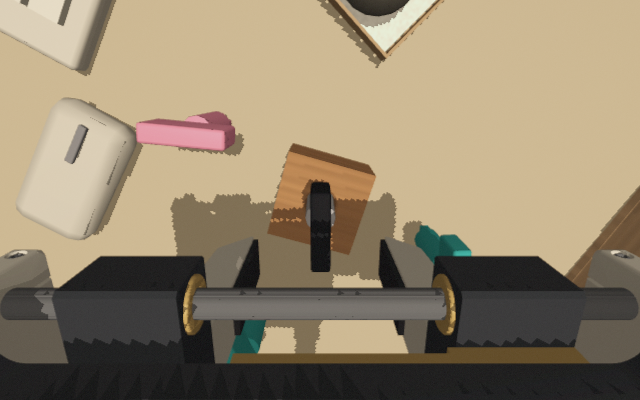

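Emit:
send_rows --series "0.3 0.6 0 0 0;0.3 1.2 0 0 0;0.3 1.7 0 0 0;0.3 1.7 0 0 0;0.3 1.7 0 0 0"

```text
time: 4.72
tool_pos: [484.7, 350.1, 71.2]
tcp_rot: [1.474, 1.57, 0.418]
contact_force: [0.1, 1.0, 0.4]
grip_width: 59.6
```

Emit:
send_rows --series "-1 0 0 0 0;-1 0 0 0 0;-1 0 0 0 0;-1 0 0 0 0;-1 0 0 0 0;-1 0 0 0 0"

```text
time: 5.48
tool_pos: [484.4, 349.7, 70.5]
tcp_rot: [-0.405, 1.57, -1.461]
contact_force: [0.9, -0.8, 0.3]
grip_width: 11.4
```

Emit:
send_rows --series "-1 -0.5 0 0 0;-1 -1.2 0 0 0;-1 -2.2 0 0 0;-1 -3.3 0 0 0;-1 -4.5 0 0 0;-1 -4.5 0 0 0;-1 -4.5 0 0 0"

```text
time: 6.35
tool_pos: [483.7, 349.6, 204.9]
tcp_rot: [-1.641, 1.569, -2.697]
contact_force: [-0.1, -0.6, -2.2]
grip_width: 11.3
```

```bash
python3 see.py scene s3 key_bow key_tip; python3 see.py wrist w3 key_bow key_tip;  python3 - <<'E'
from h import *
p=pickle.load(open("s3.pkl","rb")); o=get_obs();x,y=map(int,proj(p,o["tool_pos"]))
cv2.imwrite("pics/s3c.png",cv2.resize(p["pixels"][y-50:y+50,x-60:x+60,::-1],None,fx=5,fy=5))
E
```

```text
6.35 [483.7 349.6 204.9] jaw -1.056 [-0.1 -0.6 -2.2] 11.3 [0.5  0.49 1.35 0.   1.3  1.55]
key_bow 0.7 [490.8 248.2  68.6] px [364. 233.]
key_bow 0.62 [485.9 348.7 216.6] px [394. 223.]
key_bow 0.46 [362.8 347.8  72.4] px [422. 236.]
mask 0.63 ((519.0620727539062, 459.4100646972656), (55.31791687011719, 47.71846389770508), np.float64(0.47030449468050106), np.float64(0.8730105203353652))
mask 0.57 ((514.5551147460938, 270.91259765625), (81.5127944946289, 19.301626205444336), np.float64(0.8049279226193263), np.float64(0.7606284531561189))
mask 0.45 ((428.06439208984375, 294.6776123046875), (86.94561767578125, 21.141754150390625), np.float64(0.8087622753777952), np.float64(0.7960540293228366))
mask 0.43 ((385.446044921875, 362.4498596191406), (85.02742004394531, 19.529022216796875), np.float64(0.7101149935967068), np.float64(0.7201382799363163))
key_tip 0.68 [492.3 441.7   1.5] px [405. 296.]
key_tip 0.5 [487.3 351.8 143.5] px [391. 241.]
key_tip 0.48 [ 4.923e+02  2.492e+02 -1.000e-01] px [362. 248.]
key_tip 0.23 [486.8 349.9 217.1] px [394. 223.]
6.55 [483.7 349.6 204.1] jaw -1.056 [ 0.1  0.3 -0.8] 11.9 [ 0.5   0.49  1.35 -0.    1.3   1.55]
key_bow 0.98 [482.2 346.9 217.3] px [322. 276.]
key_bow 0.9 [492.4 440.2  65.7] px [228. 123.]
key_bow 0.71 [495.  250.9  72.4] px [422. 228.]
mask 0.73 ((424.60662841796875, 316.68206787109375), (120.76533508300781, 27.27353286743164), np.float64(0.4998703431808291), np.float64(0.5167619732083257))
mask 0.69 ((501.6962890625, 263.90234375), (57.81303787231445, 26.97750473022461), np.float64(0.922833654086241), np.float64(0.8334106518721816))
mask 0.6 ((500.74188232421875, 440.6297607421875), (18.20916748046875, 50.40362548828125), np.float64(2.08491541404549), np.float64(2.0662342770421698))
key_tip 0.98 [491.6 440.4  -3.5] px [245. 117.]
key_tip 0.94 [ 4.969e+02  2.499e+02 -3.000e-01] px [405. 201.]
key_tip 0.88 [486.7 350.6 141.3] px [319. 209.]
```

View pics/s3c.png

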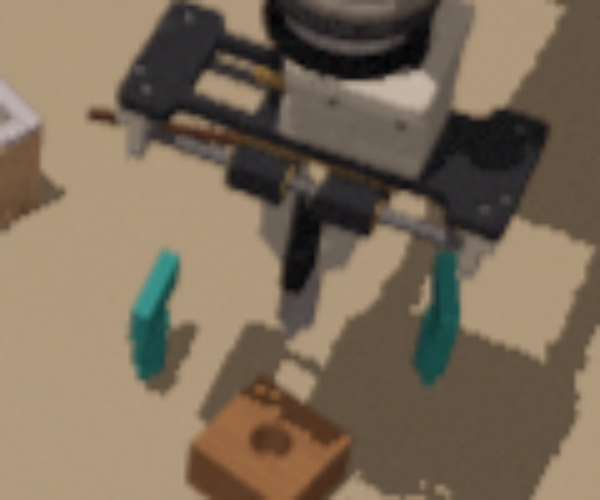

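View pics/w3.png

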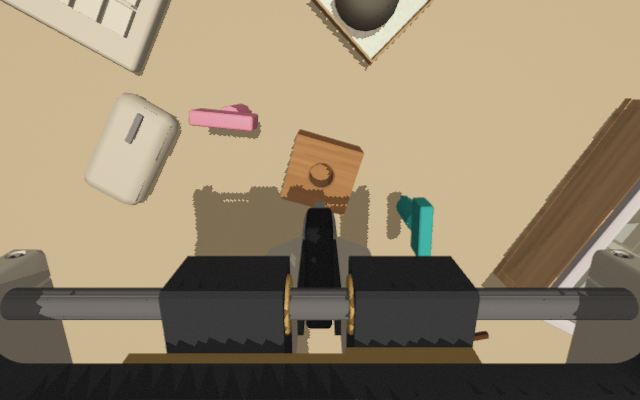

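```bash
python3 - <<'E'
from h import *
o=get_obs(); print(Rt(o).round(3).tolist())
print(toolshift(o,(470,-45,215)))
E
```

```text
[[-0.001, 0.87, 0.492], [-0.001, 0.492, -0.87], [-1.0, -0.001, 0.0]]
[-0.32709265 -6.88816478 11.22194822]
```

Emit:
send_rows --series "-1 -0.3 -0.8 1.3 0.5;-1 -0.3 -2 3.3 1.2;-1 -0.3 -3.2 5.2 2;-1 -0.3 -4.4 7.2 2.3;-1 -0.3 -5.6 9.2 2.3;-1 -0.3 -6.5 10.6 2.3;-1 -0.3 -6.9 11.2 2.3;-1 -0.3 -6.9 11.2 2.3"

```text
time: 7.75
tool_pos: [469.4, -46.8, 214.6]
tcp_rot: [0.079, 1.57, -1.182]
contact_force: [0.4, 0.6, -1.8]
grip_width: 11.9
```

```bash
python3 see.py wrist w4 key_bow key_tip lock_mouth slot
```

```text
7.75 [469.4 -46.8 214.6] jaw -1.261 [ 0.4  0.6 -1.8] 11.9 [-0.26  0.26  1.68 -0.    1.2   1.  ]
key_bow 0.86 [468.2 -46.4 225.4] px [317. 270.]
mask 0.61 ((498.4736633300781, 192.73492431640625), (30.286911010742188, 31.864599227905273), np.float64(1.6411510506823372), np.float64(2.0283439007805653))
mask 0.55 ((401.3725280761719, -68.53594970703125), (123.89971923828125, 30.04694175720215), np.float64(0.3091062500856902), np.float64(0.3111208228423461))
key_tip 0.87 [471.8 -42.  152.5] px [313. 209.]
key_tip 0.85 [495.5 253.5  -2.8] px [38. 50.]
lock_mouth 0.84 [526.  -24.9  89. ] px [314. 114.]
lock_mouth 0.6 [527.3 -23.   66.8] px [312. 110.]
slot 0.79 [526.3 -28.4  65.6] px [318. 113.]
```

View pics/w4.png

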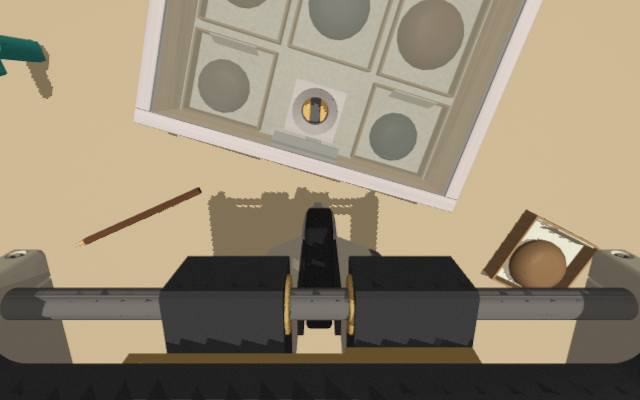

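```bash
python3 - <<'E'
from h import *
p=pickle.load(open("w4.pkl","rb"))
cv2.imwrite("pics/w4c.png",cv2.resize(p["pixels"][70:230,260:380,::-1],None,fx=5,fy=5,interpolation=cv2.INTER_CUBIC)[:,:])
cv2.imwrite("pics/w4c.png",cv2.resize(p["pixels"][75:150,265:365,::-1],None,fx=8,fy=8,interpolation=cv2.INTER_CUBIC))
cv2.imwrite("pics/w4d.png",cv2.resize(p["pixels"][190:265,265:365,::-1],None,fx=8,fy=8,interpolation=cv2.INTER_CUBIC))
o=get_obs();print(Rt(o).round(4).tolist())
for dz in (-60.5,0): print(proj(p,o["tool_pos"]+[0,0,dz]))
E
```

```text
[[0.0, 0.9505, 0.3106], [0.0001, 0.3106, -0.9505], [-1.0, 0.0, -0.0001]]
[313.5482325  213.52866284]
[311.82208792 255.17822248]
```

View pics/w4c.png

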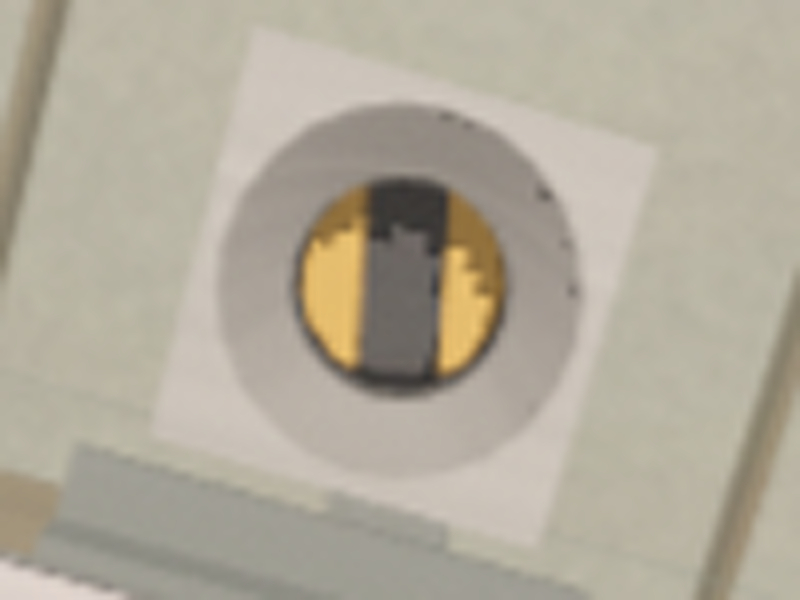

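View pics/w4d.png

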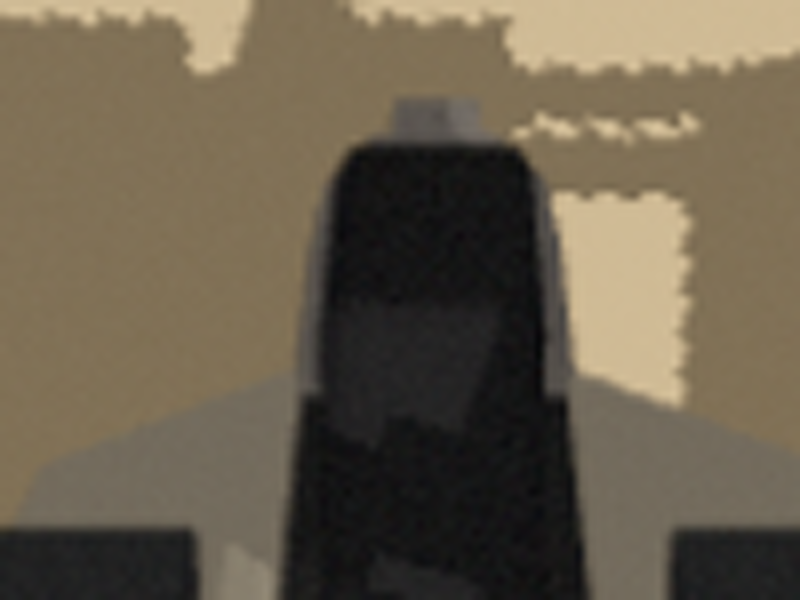

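```bash
python3 - <<'E'
from h import *
p=pickle.load(open("w4.pkl","rb"));o=get_obs();T=Rt(o)
C=lambda x,y:(265+x/8-.44,75+y/8-.44)
D=lambda x,y:(265+x/8-.44,190+y/8-.44)
m=ray(p,C(399,289),92);b=ray(p,C(402,287),85);print("mouth",m,"bore",b)
for a,bb in (((370,195),(358,370)),((448,195),(438,375))):
    d=ray(p,C(*a),66)-ray(p,C(*bb),66);print("slot yaw",np.arctan2(d[1],d[0]))
# lock plate sides
for a,bb in (((155,435),(258,27)),((545,545),(657,148))):
    d=ray(p,C(*bb),92)-ray(p,C(*a),92);print("plate yaw",np.arctan2(d[1],d[0]),np.linalg.norm(d))
tz=o["tool_pos"][2]-60.5
f=ray(p,D(436,97),tz); w=ray(p,D(482,97),tz)-ray(p,D(390,97),tz)
print("blade end",f,"w",np.linalg.norm(w)); k=f-9*T[:,1]; print("key axis",k,"rel tcp in tool y,z",T.T@(k-o["tool_pos"]))
print("tool yaw",np.arctan2(T[1,1],T[0,1]))
for dz in(-60.5,-4): # bow far corners: z tcp-4 bottom edge
    pass
d=m-k;print("move key->mouth tool units",T.T@d/30)
E
```

```text
mouth [528.96609194 -24.50716551  92.        ] bore [528.82114816 -24.77967393  85.        ]
slot yaw 0.2315049889023888
slot yaw 0.25310219787165456
plate yaw 0.03168895206868322 39.59007410393696
plate yaw 0.044841672236052704 39.29878527341622
blade end [478.48971844 -44.35558992 154.02793067] w 7.506511953243873
key axis [469.9348219  -47.1508976  154.02755804] rel tcp in tool y,z [60.50010431 -0.81462559  3.6919571 ]
tool yaw 0.3158133959838407
move key->mouth tool units [ 2.06767917  2.10473886 -0.10618046]
```

```bash
python3 - <<'E'
from h import *
p=pickle.load(open("w3.pkl","rb"))
cv2.imwrite("pics/w3c.png",cv2.resize(p["pixels"][150:225,270:370,::-1],None,fx=8,fy=8,interpolation=cv2.INTER_CUBIC))
p=pickle.load(open("top0.pkl","rb"))
print(ray(p,(357-66+411/6-.4,194-50+310/6-.4),92))
E
```

```text
[525.09778617 -25.44917542  92.        ]
```

View pics/w3c.png

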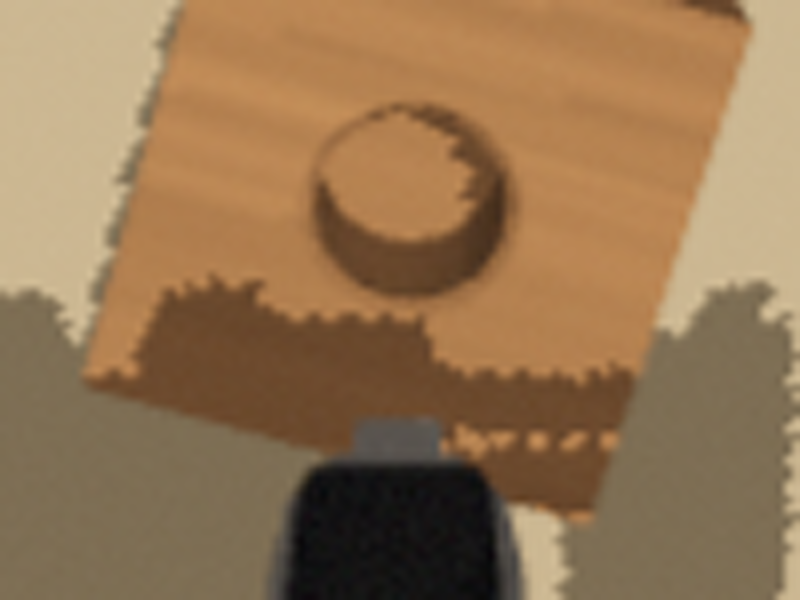

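```bash
python3 - <<'E'
from h import *
p=pickle.load(open("w3.pkl","rb"))
T=Ro.from_euler('xyz',[-1.641,1.569,-2.697]).as_matrix(); tcp=np.array([483.7,349.6,204.5])
C=lambda x,y:(270+x/8-.44,150+y/8-.44)
h=ray(p,C(411,200),40)
for off in (60.5,):
    k=ray(p,C(397,420),tcp[2]-off)-9*T[:,1]
    print("hole",h,"key",k,"diff tool",T.T@(h-k),"key-tcp",T.T@(k-tcp))
E
```

```text
hole [486.66718218 348.6569032   40.        ] key [484.02741125 349.13873932 144.01612711] diff tool [104.01205064   2.24678563   1.73220435] key-tcp [60.48360071  0.16625223  0.57030275]
```

Emit:
send_rows --series "-1 0 0.8 -0.05 0.5;-1 0 1.6 -0.1 0.9;-1 0.4 2.07 -0.1 0.9;-1 1.0 2.07 -0.1 0.9;-1 1.4 2.07 -0.1 0.9;-1 1.5 2.07 -0.1 0.9;-1 1.5 2.07 -0.1 0.9;-1 1.5 2.07 -0.1 0.9"

```text
time: 9.05
tool_pos: [528.0, -22.6, 170.2]
tcp_rot: [1.058, 1.569, -0.277]
contact_force: [0.2, 0.2, -0.6]
grip_width: 11.7
```

```bash
python3 see.py scene s5; python3 see.py wrist w5 ; python3 see.py top t5; python3 - <<'E'
from h import *
for n in ("s5","t5"):
    p=pickle.load(open(n+".pkl","rb")); x,y=map(int,proj(p,(528,-25,100)))
    cv2.imwrite(f"pics/{n}c.png",cv2.resize(p["pixels"][y-35:y+35,x-45:x+45,::-1],None,fx=8,fy=8,interpolation=cv2.INTER_CUBIC)); print(n,x,y)
E
```

```text
9.05 [528.  -22.6 170.2] jaw -1.335 [ 0.2  0.2 -0.6] 11.7 [-0.19  0.4   1.6  -0.    1.14  1.15]
9.1 [527.9 -22.6 170.1] jaw -1.335 [-0.9  0.5 -1.9] 11.5 [-0.19  0.4   1.6  -0.    1.14  1.15]
9.15 [527.9 -22.6 170.1] jaw -1.335 [-0.3 -0.2 -1.7] 11.7 [-0.19  0.4   1.6  -0.    1.14  1.15]
s5 300 174
t5 359 193
```

View pics/s5c.png

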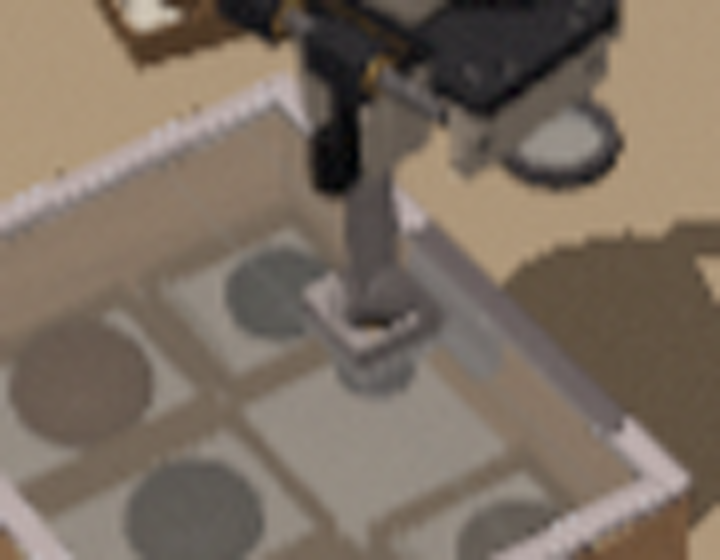

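View pics/w5.png

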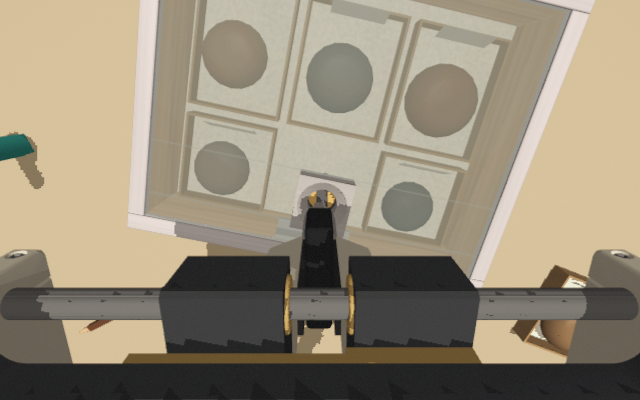

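View pics/t5c.png

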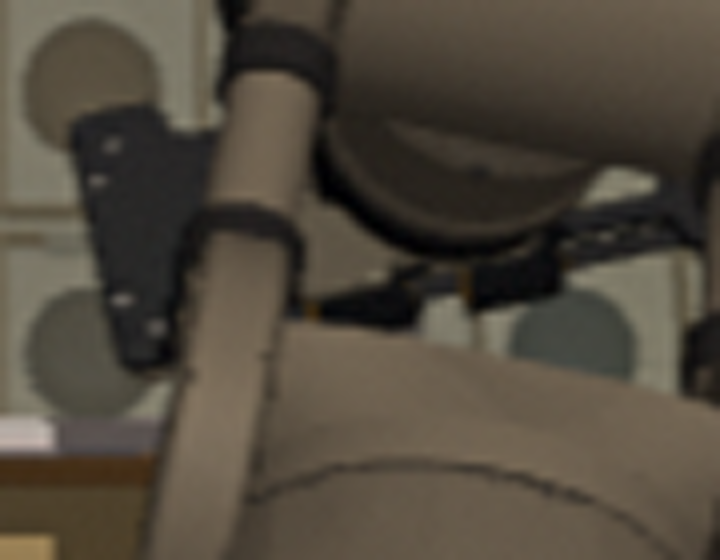

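```bash
python3 - <<'E'
from h import *
p=pickle.load(open("w5.pkl","rb"))
cv2.imwrite("pics/w5c.png",cv2.resize(p["pixels"][160:250,265:385,::-1],None,fx=6.6,fy=6.6,interpolation=cv2.INTER_CUBIC))
E
```

```text
(no output)
```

View pics/w5c.png

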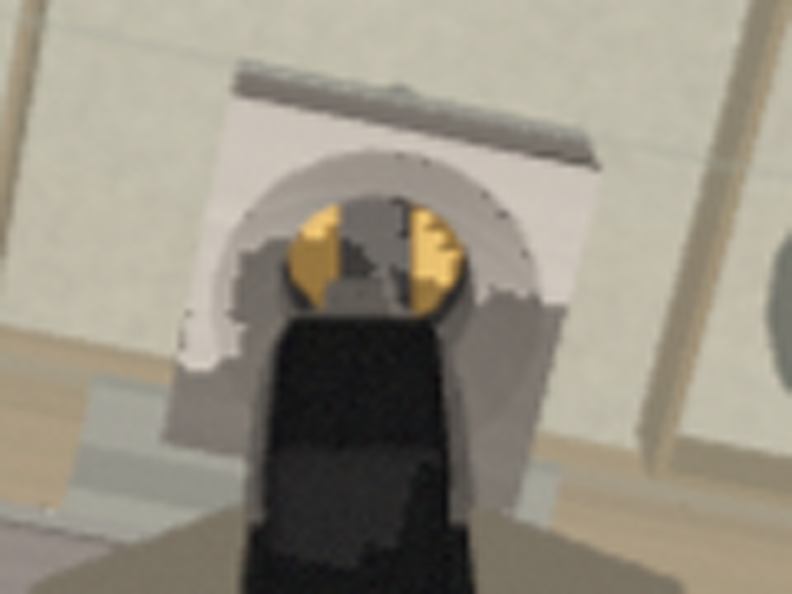

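```bash
python3 - <<'E'
from h import *
p=pickle.load(open("w5.pkl","rb"));o=get_obs();T=Rt(o)
C=lambda x,y:(265+x/6.6-.42,160+y/6.6-.42)
tcp=o["tool_pos"]
top=ray(p,C(380,150),92)-17*T[:,1]
l=ray(p,C(212,300),92);r=ray(p,C(540,300),92)
boretop=ray(p,C(378,196),85)-10.9*T[:,1]
k=ray(p,C(364,276),tcp[2]-60.5)-9*T[:,1]
# plate back edge midpoint
cy,sy=np.cos(.035),np.sin(.035)
mid=(ray(p,C(235,95),92)+ray(p,C(597,168),92))/2-20*np.array([cy,sy,0])
for n,v in (("top",top),("lr",(l+r)/2),("bore",boretop),("plate",mid),("key",k)): print(n,v.round(1),(T.T@(v-k)).round(1),(T.T@(v-tcp)).round(1))
print(np.linalg.norm(l-r),"yaw",np.arctan2(T[1,1],T[0,1]))
for a,b in (((340,210),(340,265)),((411,210),(411,300))):
    d=ray(p,C(*a),66)-ray(p,C(*b),66);print("slot",np.arctan2(d[1],d[0]))
E
```

```text
top [529.4 -25.   92. ] [17.5  0.3  1.7] [78.   0.9  2.6]
lr [529.7 -24.5  92. ] [17.5  0.6  1.3] [78.   1.3  2.2]
bore [528.5 -25.   85. ] [24.5 -0.7  1.6] [85.   0.   2.5]
plate [528.8 -25.   92. ] [17.5 -0.4  1.6] [78.   0.3  2.5]
key [528.8 -23.3 109.5] [0. 0. 0.] [60.5  0.7  0.9]
35.1665704091585 yaw 0.23538205408094823
slot 0.23253428150335975
slot 0.24153879045897886
```

Emit:
send_rows --series "-1 0 0 0.05 0;-1 0.3 0 0.05 0;-1 0.6 0 0.05 0;-1 0.8 0 0.05 0;-1 1.0 0 0.05 0;-1 1.0 0 0.05 0"

```text
time: 9.95
tool_pos: [527.7, -23.9, 138.9]
tcp_rot: [-1.915, 1.57, 3.033]
contact_force: [0.1, -0.4, -1.1]
grip_width: 11.9
```

Emit:
send_rows --series "-1 0.1 0 0 0;-1 0.2 0 0 0;-1 0.3 0 0 0;-1 0.4 0 0 0;-1 0.4 0 0 0"

```text
time: 10.58
tool_pos: [527.8, -23.9, 127.2]
tcp_rot: [-1.819, 1.57, 3.128]
contact_force: [0.2, 0.1, -1.5]
grip_width: 11.8
```

Emit:
send_rows --series "-1 0.1 0 0 0;-1 0.15 0 0 0;-1 0.2 0 0 0;-1 0.25 0 0 0;-1 0.25 0 0 0"

```text
time: 11.2
tool_pos: [527.9, -23.9, 119.9]
tcp_rot: [-1.535, 1.571, -2.87]
contact_force: [0.0, -0.3, -2.3]
grip_width: 11.9
```

Emit:
send_rows --series "-1 0.05 0 0 0;-1 0.1 0 0 0;-1 0.1 0 0 0"

```text
time: 11.58
tool_pos: [528.3, -24.0, 118.3]
tcp_rot: [1.048, 1.569, -0.287]
contact_force: [-2.8, -0.0, 9.0]
grip_width: 11.5
```

Emit:
send_rows --series "-1 0 0 0 -1;-1 0 0 0 -2;-1 0 0 0 -3;-1 0 0 0 -4;-1 0 0 0 -5;-1 0 0 0 -6;-1 0 0 0 -7;-1 0 0 0 -8"

```text
time: 12.58
tool_pos: [528.7, -24.1, 118.4]
tcp_rot: [0.439, 1.568, -0.196]
contact_force: [-1.1, 0.9, 7.8]
grip_width: 11.9
```

```bash
python3 see.py wrist w6; python3 -c "
from plant import *
print(get_obs()['moment'])"
```

```text
12.575 [528.7 -24.1 118.4] jaw -0.635 [-1.1  0.9  7.8] 11.9 [-0.19  0.46  1.67 -0.    1.01  0.44]
[-0.00497189  0.21364735 -0.08411212]
```

View pics/w6.png

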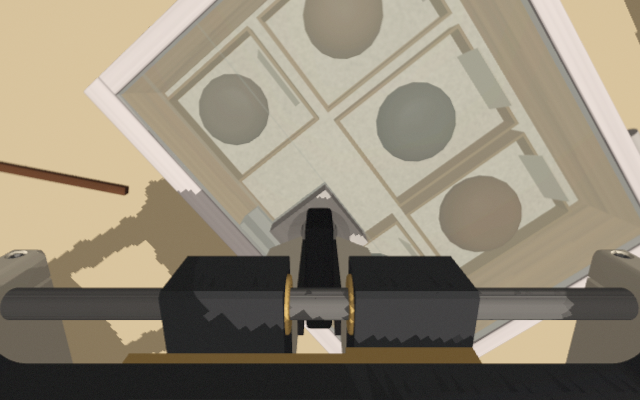

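Turning smoothly with the key home (moment z about −0.08 N m). I'll keep going towards the stop.

Emit:
send_rows --series "-1 0 0 0 -1;-1 0 0 0 -2;-1 0 0 0 -3;-1 0 0 0 -4;-1 0 0 0 -5;-1 0 0 0 -6;-1 0 0 0 -7;-1 0 0 0 -7.5"

```text
time: 13.62
tool_pos: [528.4, -24.0, 118.3]
tcp_rot: [-0.207, 1.569, -0.188]
contact_force: [-2.6, 1.0, 8.6]
grip_width: 11.7
```

```bash
python3 -c "
from h import *
o=get_obs();print(jawyaw(o)+np.pi/2,o['moment'],o['contact_force'],o['tool_pos'])"
```

```text
1.5897830930799444 [ 0.13202267  0.49885238 -0.13265884] [-2.59433601  1.04981861  8.6466115 ] [528.36995771 -23.97259395 118.32864434]
```

Emit:
send_rows --series "-1 0 0 0 -0.6;-1 0 0 0 -1.2;-1 0 0 0 -1.6;-1 0 0 0 -1.6"

```text
time: 14.12
tool_pos: [528.3, -24.0, 118.4]
tcp_rot: [-0.386, 1.569, -0.229]
contact_force: [-3.4, 0.7, 8.8]
grip_width: 11.7
```

```bash
python3 -c "
from h import *
o=get_obs();print(jawyaw(o)+np.pi/2,o['moment'],o['contact_force'],o['tool_pos'])"
```

```text
1.727901127529374 [ 0.02294007  0.56998003 -0.07977476] [-3.43172595  0.67550478  8.79754324] [528.30434761 -23.99339778 118.36475502]
```

Emit:
send_rows --series "-1 0 0 0 -0.5;-1 0 0 0 -1;-1 0 0 0 -1.5;-1 0 0 0 -1.5"

```text
time: 14.62
tool_pos: [528.4, -24.2, 118.3]
tcp_rot: [-0.529, 1.569, -0.242]
contact_force: [-2.0, 0.4, 8.2]
grip_width: 11.7
```

```bash
python3 -c "
from h import *
o=get_obs();print(jawyaw(o)+np.pi/2,o['moment'],o['contact_force'],o['tool_pos'])"; python3 see.py wrist w7; python3 see.py scene s7;python3 - <<'E'
from h import *
p=pickle.load(open("s7.pkl","rb")); x,y=map(int,proj(p,(528,-25,100)))
cv2.imwrite("pics/s7c.png",cv2.resize(p["pixels"][y-35:y+35,x-45:x+45,::-1],None,fx=8,fy=8,interpolation=cv2.INTER_CUBIC))
E
```

```text
1.857937944126339 [-0.06626779  0.42144977 -0.5487996 ] [-1.98009072  0.37440425  8.20021924] [528.44089294 -24.20320264 118.34445663]
14.625 [528.4 -24.2 118.3] jaw 0.287 [-2.   0.4  8.2] 11.7 [-0.19  0.46  1.67 -0.    1.01 -0.48]
14.675 [528.4 -24.2 118.4] jaw 0.287 [-2.5 -0.5  8.9] 11.9 [-0.19  0.46  1.67 -0.    1.01 -0.48]
```

View pics/w7.png

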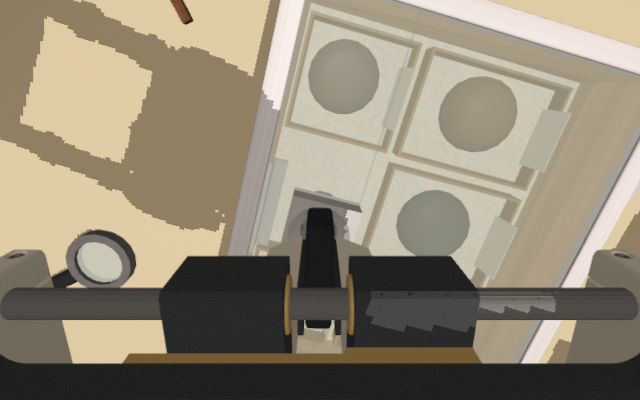

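View pics/s7c.png

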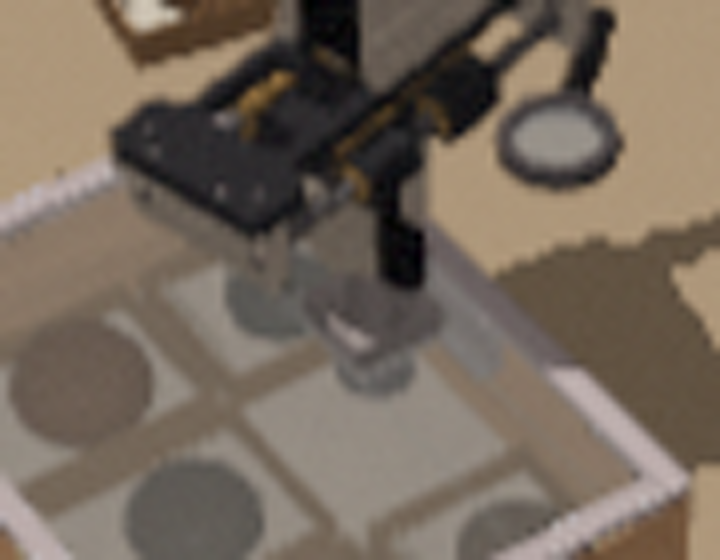

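Emit:
send_rows --series "-1 0 0 0 0.5;-1 -0.05 0 0 1.2;-1 -0.05 0 0 1.2;0.2 -0.05 0 0 1.2;0.2 -0.05 0 0 1.2;0.2 -0.05 0 0 1.2;0.2 -0.05 0 0 1.2;0.2 -0.05 0 0 1.2"

```text
time: 15.72
tool_pos: [528.0, -24.0, 118.5]
tcp_rot: [-1.585, 1.571, -1.401]
contact_force: [0.2, -0.8, 0.5]
grip_width: 53.8
```

Emit:
send_rows --series "0.2 -0.4 0 0 0;0.2 -1 0 0 0;0.2 -2 0 0 0;0.2 -3.5 0 0 0;0.2 -3.5 -2 0 0;0.2 -3.5 -4 0 0;0.2 -3.5 -4 0 0"

```text
time: 16.6
tool_pos: [550.1, -145.7, 224.0]
tcp_rot: [-1.145, 1.569, -0.966]
contact_force: [-0.5, 0.7, -0.7]
grip_width: 55.2
```

```bash
python3 see.py wrist w8 key_bow key_tip; python3 see.py scene s8 key_bow key_tip;python3 see.py top t8; python3 - <<'E'
from h import *
for n in ("s8","t8"):
    p=pickle.load(open(n+".pkl","rb")); x,y=map(int,proj(p,(528,-25,100)))
    cv2.imwrite(f"pics/{n}c.png",cv2.resize(p["pixels"][y-35:y+35,x-45:x+45,::-1],None,fx=8,fy=8,interpolation=cv2.INTER_CUBIC))
E
```

```text
16.6 [ 550.1 -145.7  224. ] jaw 0.178 [-0.5  0.7 -0.7] 55.2 [-0.39  0.42  1.41 -0.    1.31 -0.57]
key_bow 0.81 [527.9 -24.4 129.5] px [318.  18.]
mask 0.81 ((528.7762451171875, -26.95261573791504), (20.086654663085938, 40.93149948120117), np.float64(1.748757589199859), np.float64(1.7085480036755345))
key_tip 0.87 [530.  -22.8  57.3] px [321.  32.]
16.8 [ 549.7 -140.9  223.9] jaw 0.184 [0.6 0.4 0.5] 55.2 [-0.39  0.42  1.41  0.    1.31 -0.57]
key_bow 0.73 [531.1 -23.  132.4] px [300. 168.]
key_bow 0.55 [494.9 445.2  68.2] px [409. 284.]
key_bow 0.45 [359.4 348.1  71.7] px [423. 235.]
mask 0.75 ((511.6840515136719, -50.36531448364258), (88.1467056274414, 35.673431396484375), np.float64(1.2268006024793234), np.float64(1.249571414621628))
mask 0.73 ((516.4982299804688, 274.1079406738281), (80.63639831542969, 20.614850997924805), np.float64(0.8670506158402504), np.float64(0.8050762347771864))
mask 0.73 ((520.6486206054688, 457.9205627441406), (55.53395462036133, 48.6613655090332), np.float64(0.4150827509237584), np.float64(0.8385300521588137))
mask 0.43 ((383.31768798828125, 361.02880859375), (90.01534271240234, 23.2233943939209), np.float64(0.720407045945427), np.float64(0.7084613662460031))
key_tip 0.84 [491.7 440.8   2.8] px [405. 295.]
key_tip 0.74 [358.9 341.3  -0.9] px [418. 249.]
key_tip 0.56 [530.8 -21.2  59.6] px [301. 184.]
key_tip 0.56 [490.5 249.3   1.7] px [363. 248.]
17.0 [ 549.8 -140.8  223.8] jaw 0.185 [ 0.5 -0.4 -0.8] 54.9 [-0.39  0.42  1.41 -0.    1.31 -0.57]
```

View pics/w8.png

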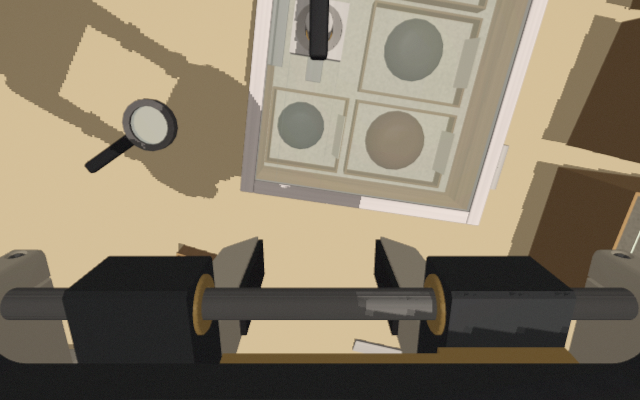

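View pics/s8c.png

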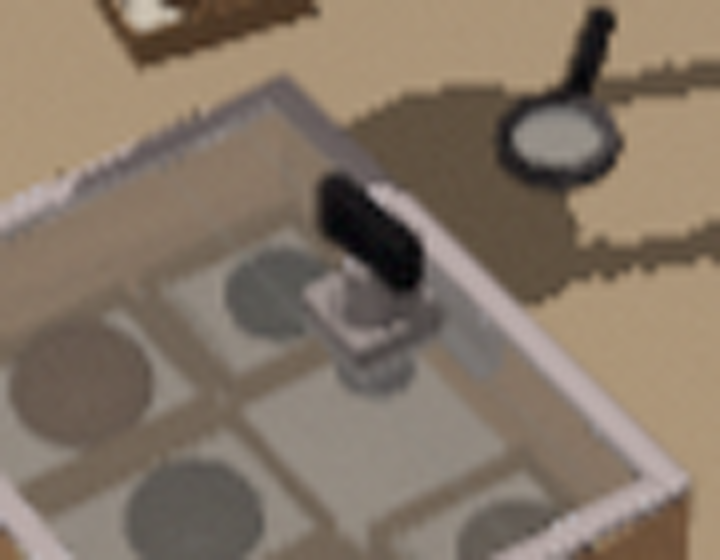

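View pics/t8c.png

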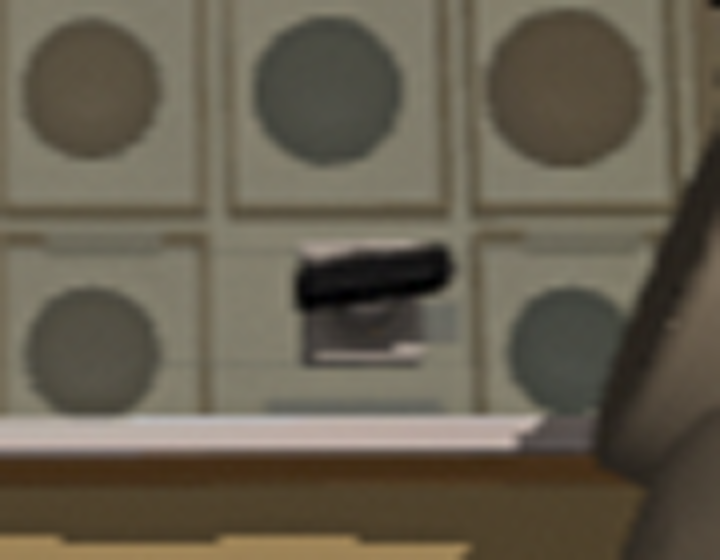

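```bash
python3 - <<'E'
from h import *
p=pickle.load(open("w8.pkl","rb"))
cv2.imwrite("pics/w8c.png",cv2.resize(p["pixels"][0:100,240:370,::-1],None,fx=6,fy=6,interpolation=cv2.INTER_CUBIC))
E
```

```text
(no output)
```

View pics/w8c.png

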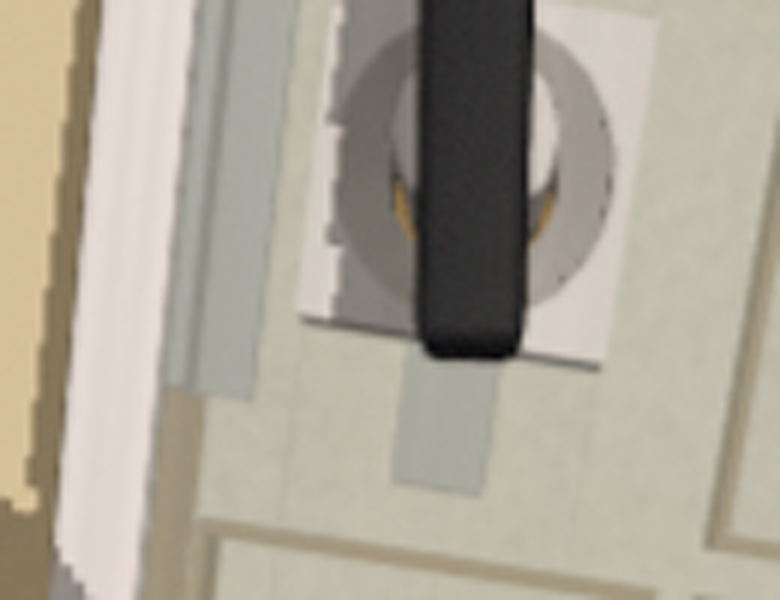

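```bash
python3 -c "
from plant import *
print(close_job(), get_obs()['time'])"
```

```text
the job is handed in; nothing more can be done
the job is handed in; nothing more can be done
```

The case is unlocked, and the job was handed in at about 17 s of the 58 s allowed. I took the black T-key from the wooden stand and lined its blade up with the slot above the lock. It went straight down to full depth without needing to be turned while pressing. I then turned it counter-clockwise to the open stop, eased back a little within the play, let go and moved the arm clear.

**Depth:** With about 9 N of pressing force at the end of the descent, the finger height put the tip about 34 mm below the mouth, which is home. After letting go, the networks put the tip at 57.3 and 59.6 mm above the table; home is 58 mm.

**Open stop:** At the end of the turn the resisting moment rose from about 0.1 to 0.55 N m. The last wrist picture shows the tongue parallel to the front edge.

**Key and surroundings:** The key stands upright and free, and the gripper is clear with no contact force. I saw no sign of contact with the other things on the table, but I did not measure their positions again.

**Disagreements:**
- The wrist camera calibration was a few mm off from shot to shot, so I aligned the key to the lock from positions within a single picture.
- The network's tip position was about 4 mm from my own reading above the lock. I used my own reading.

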